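Set a specimen case's door open on its stay

TASK

Air the small specimen case: lift its stay bar by the black knob, push the sprung door open with it, and drop the third hole from the bar's pivot fully down over the pin on the case's top, so that the stay holds the door open when you let go. The pin is slim, so never force the bar down on it or sideways against it (20 N at the most); feel for the hole gently, and leave the other things where they are.

Things in the scene. Friction and masses are not known exactly. Their poses are not given: they have to be found in the camera images.
- cabinet: Fixed case, 240 deep (its x) x 340 wide (its y) x 180 mm tall, aluminium with clear panes and a grey top; origin at the centre of its underside, its door on its -x face.
- hinge (a point): Point on the door's vertical hinge line at the height of the case's top (180 mm above the table), at the +y end of the case's front. The door is a 14 mm thick frame, 260 mm wide, running from here to the case's -y when shut.
- door (a joint): Door angle, rad: 0 shut, grows as it opens towards the case's -x (clockwise from above), up to 1.75. A spring pulls it shut with 0.12 Nm at 0, growing by 0.08 Nm per rad; it does not stay open by itself.
- swivel (a joint): Angle of the stay bar about its vertical pivot on the door's top edge, rad: 0 when the bar lies along the door's top pointing away from the hinge, grows counter-clockwise from above, so that the bar reaches back over the case's top. The pivot is 100 mm from the hinge line and turns freely.
- stay (a joint): Lift of the stay bar about a level axis at its pivot, rad: 0 (within 0.01) level (lowest, its underside 190 mm above the table, where it lies at the start and when seated), grows as the knob end is raised, to 0.6. On top of the pin without a hole over it the bar stands at about 0.05. It falls by its own weight (about 0.2 kg; the knob feels 1 to 1.5 N).
- knob (a point): Centre of the upright black knob, a cylinder 16 mm across and 36 mm tall standing on the bar's upper face (195 mm above the table when level); 250 mm from the bar's pivot on the bar's centre line, this point 18 mm above the bar's face. Its x axis points along the bar away from the pivot.
- hole3 (a point): Centre of the third hole from the pivot, on the bar's lower side. The bar is steel, 26 mm wide, 5 mm thick, from 10 to 270 mm from the pivot, with four 10 mm holes at 120, 150, 180 and 210 mm from the pivot; this one is at 180 mm.
- plate: Dark steel plate, 58 x 26 x 4 mm, fixed on the case's top near the front; origin under the middle of its short edge nearer the door's hinge. Its x axis runs along the plate and its 44 mm slot (7 to 51 mm from the origin), away from the hinge, and about along the bar when hole 3 is on the pin.
- slot (a point): Near end of the plate's slot, 7 mm from the plate's origin, 4 mm above the case's top. An upright steel pin, 8 mm across with a slightly bevelled flat top, is clamped in the slot: its centre is on the slot's middle line, anywhere from 7 to 37 mm from this point along the plate's x (not measured: to be seen or felt). Its top is 19 mm above the case's top, 9 mm above the underside of the level bar.
- jar: Bystander: amber jar, 44 mm across, 70 mm tall, on the case's top at the back; origin under its centre.
- loupe: Bystander: black loupe, 40 mm across, 36 mm tall, on the case's top at the back; origin under its centre.
- tin: Bystander: shut steel tin, 110 x 75 x 32 mm, on the table; origin under its centre.
- pin_tin: Bystander: open dark tin, 95 x 55 x 24 mm, on the table; origin under its centre.
- forceps: Bystander: steel forceps, 150 mm long, lying on the table.
- brush: Bystander: brush with a wooden handle lying on the table.
- pot: Bystander: white cup, 70 mm across, 60 mm tall, on the table; origin under its centre.

How it is judged (in metres and radians):
On the way:
1. the door is pushed open with the stay bar lifted (value of joint door above 0.45 rad and value of joint stay above 0.03 rad), for 0.1 s.
At the end, for the whole second after the job is handed in: The stay bar lies level (lift under 0.02 rad) with its third hole over the pin in the plate's slot (hole centre 10.5 to 47.5 mm from the plate's origin along the slot and within 4 mm of its middle line), and holds the door open and at rest (over 0.5 rad, moving less than 0.03 rad/s) (value of joint stay below 0.02 rad and x of hole3 in the frame of plate between 0.0105 and 0.0475 m and y of hole3 in the frame of plate between -0.004 and 0.004 m and value of joint door above 0.5 rad and velocity of joint door between -0.03 and 0.03 rad/s); the robot touches nothing.
It fails at once if the pin or its plate is pressed or pushed with more than 20 N (contact force between plate and anything else above 20 N).
It fails at once if one of the other things is moved more than 30 mm (distance of any of jar, loupe, tin, pin_tin, forceps, brush, pot from where it was at the start of the episode above 0.03 m).
It also fails if it takes over 58 s, if anything falls off the work surface, if the arm or the gripper's body presses on something with over 40 N, if the wrist force passes 120 N, or if a joint passes its speed limit or range.

ROBOT

A 6-joint arm with a two-finger parallel gripper is mounted at the origin on the work surface. World frame = base frame: x ahead of the robot, y to its left, z up, the work surface at z = 0. Lengths are in m, angles in degrees, forces in N, time in s.
With the tool pointing down it reaches from about 0.25 to 0.85 m from the base axis. Payload 12.5 kg.
Tool frame: the origin (TCP) lies between the finger pads; the fingertips stand 22 mm ahead of it and the grasp point (between the pads) lies 3 mm ahead of it; x points along the fingers, z is the direction in which the jaws open and shut, and the axes are right-handed (so a half turn about x gives the same grasp; the last joint's range is limited). The gripper opens to 93 mm and grips with 3 to 60 N. Pads are 15 mm wide; open, the fingers measure 128 mm over their backs; the gripper's body (75 mm by 188 mm) begins 65 mm behind the grasp point.
Start: joints at [-79.905, 20.094, 94.641, -0, 65.266, -4.847], TCP at [0.142, -0.531, 0.241] pointing down, gripper open.
Joint ranges: [-157.81, 157.81], [-45, 120.19], [0.68, 151.7], [-89.99, 269.99], [4.06, 180], [-164.3, 164.3]. Speed limits (degrees/s): [127.2, 127.2, 159.86, 180, 180, 180].

INTERFACE

Orientations are given as [roll, pitch, yaw] about the fixed x, y, z axes, in that order (R = Rz(yaw) Ry(pitch) Rx(roll)).
In Python, from cell import env, capture, calibration gives the robot as it stands.
- The arm moves only by the tool drive_tool, never from a script. Its argument "rows" is a list of rows, each an object with "travel": the shift along the tool's x, y, z each as a share of 0.025 m, from -1 to 1, a list of three; "rotation": the turn, a rotation vector about the tool's x, y, z each as a share of 5 degrees, from -1 to 1, a list of three; "fingers": the closure, from 0 (fully open) to 1 (shut). In form: [{"travel": [tx, ty, tz], "rotation": [rx, ry, rz], "fingers": fingers}, ...]. A call has 1 to 12 rows; each row shifts and turns the pose as measured when the row begins, along the tool's axes as they then stand; what a row does not reach is not made up. A row lasts 1/10 s, in which the tool goes at most 50 mm and 8.59 degrees, less where a joint would pass 70% of its speed; a pose out of reach is approached as far as the arm can. A call with a number of a shift or a turn outside -1 to 1 is refused whole. A call with a gripper value outside its range is refused whole. The fingers move at their own pace and stop on an object; "squeeze" is the grip in N (left out, the last holds). Time passes only in rows, so rows that do not move let the fingers close. It gives the time, the measured TCP pose, the force and the opening at its end, in the units of the state.
- env.observe(): the state, without advancing time (a new reading comes with each control period).
- capture(name): name is "scene" or "side" or "wrist"; returns the picture (420x560x3 uint8, blue, green, red); there is no depth.
- calibration(name): a dict with "fx", "fy", "cx", "cy" (pixels), "eye" and "orientation" of the camera in the world. Camera axes: x right, y up, looking along -z (the intrinsics and any distortion apply to the point x, -y, -z); pixel columns grow to the right and rows downward; lengths in m; the calibration is good to about 2 mm. A picture is of the moment at which its call begins: read the wrist's pose just before it. calibration takes no time and is no camera call; for the wrist camera it gives the pose at the moment of the call.
- env.finish_job(): hands the job in, once; it reports no verdict.
The state is a dict: "t": time; "joint_pos": joint angles; "joint_velocities": joint speeds; "effort": joint torques, N m; "tcp_pos": TCP position; "eef_rot": TCP orientation; "contact_force": force on the tool from outside, world axes, zero at the start; "ft_torque": the same for the moment, N m; "grip_width": finger opening in m.
Only numpy, scipy, OpenCV 4.12 (cv2) and the standard library are available. Lean on these libraries where they do the work, as an engineer would, in place of code of your own. Each camera call takes 0.05 s, during which the arm holds its last target. There are 200 camera calls.

## Working session

There is one attempt and no reset: what is moved stays moved. The work goes in short steps, Python scripts to look and compute and a tool call to move; the robot and the scene stay as the last step left them, time stands still between calls to the robot, and variables do not carry over. Pictures are saved under pics/ and viewed, about 8 in all and at most 12, crops included, and the job is handed in when it is done.

Besides the shell and the picture viewer there is one more tool, called by a JSON object that holds its "fn" and its "kwargs". drive_tool: Moves the arm, as the interface text tells. Its arguments: {"type":"object","properties":{"rows":{"type":"array","items":{"type":"object","properties":{"travel":{"type":"array","items":{"type":"number","minimum":-1,"maximum":1}},"rotation":{"type":"array","items":{"type":"number","minimum":-1,"maximum":1}},"fingers":{"type":"number"}}}},"squeeze":{"type":"number"}},"required":["rows"]}

```bash
ls; mkdir -p pics; python3 - <<'E'
from cell import env,capture,calibration
import cv2,numpy as np
print(env.observe())
for n in("scene","side"):
    cv2.imwrite(f"pics/{n}0.png",capture(n)); print(n,calibration(n))
E
```

```text
pics
{'t': 0.0, 'joint_pos': array([-7.99045641e+01,  2.01235315e+01,  9.46777805e+01,  2.08725309e-03,
        6.52634500e+01, -4.84599114e+00]), 'joint_velocities': array([-0.05348356, -0.01166453, -0.01838686,  0.07144629,  0.00345325,
       -0.03761109]), 'effort': array([-8.73525892e-05, -4.97323644e+01, -2.85257399e+01,  6.98358589e-02,
        2.57805234e-02, -7.54313714e-05]), 'tcp_pos': array([ 0.141796  , -0.53108013,  0.2401036 ]), 'eef_rot': array([173.47818298,  89.93521034,  98.4187355 ]), 'contact_force': array([-0.59902453, -0.05569754, -0.46574909]), 'ft_torque': array([ 0.0034404 ,  0.0155349 , -0.00943849]), 'grip_width': 0.09280298387235474}
scene {'fx': 421.962425889204, 'fy': 421.962425889204, 'cx': 272.6228503754783, 'cy': 209.4215628006007, 'eye': array([1.03181494, 0.70167758, 0.79010184]), 'orientation': array([ 52.45947312,   0.46227465, 139.66247811])}
side {'fx': 424.4855571290858, 'fy': 424.4855571290858, 'cx': 277.2236520449197, 'cy': 208.0199600322232, 'eye': array([-0.28800406,  0.79710573,  0.86317651]), 'orientation': array([  56.29457667,   -0.48323974, -132.81248671])}
```

View pics/scene0.png

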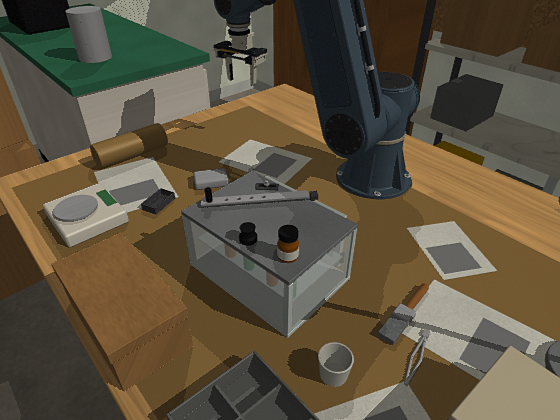

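View pics/side0.png

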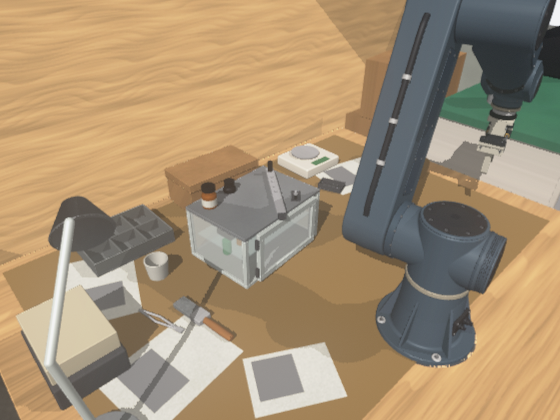

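The scene view shows the case with its bar (pivot about (315,196), knob (209,195)) and the plate near (265,186). The side view shows the door facing the robot, knob (270,167), pivot (281,212), and plate (296,195). I'll zoom in on both.

```bash
python3 - <<'E'
import cv2,numpy as np
a=cv2.imread('pics/scene0.png')[160:280,175:365]; b=cv2.imread('pics/side0.png')[155:285,180:330]
a=cv2.resize(a,None,fx=4,fy=4,interpolation=cv2.INTER_CUBIC)
b=cv2.resize(b,None,fx=4.6,fy=4.6,interpolation=cv2.INTER_CUBIC)
cv2.imwrite('pics/za.png',a);cv2.imwrite('pics/zb.png',b);print(a.shape,b.shape)
E
```

```text
(480, 760, 3) (598, 690, 3)
```

View pics/za.png

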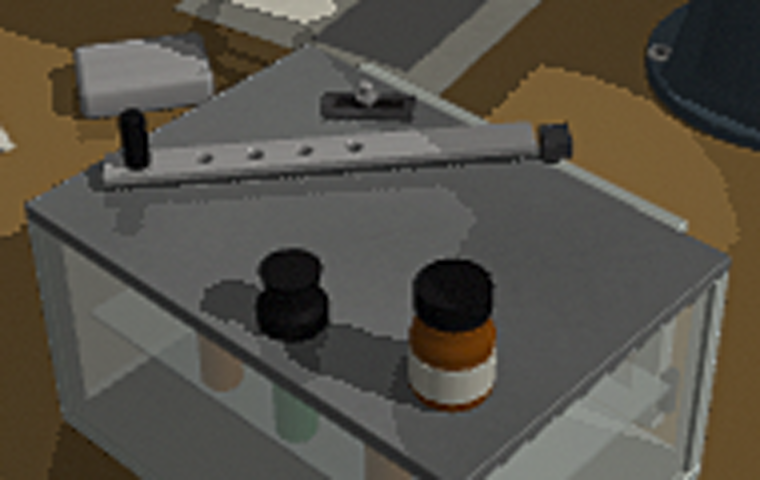

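View pics/zb.png

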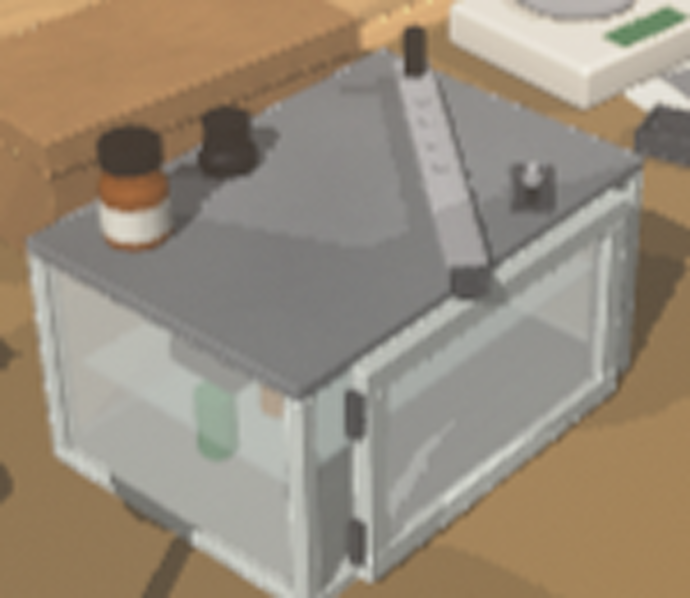

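```bash
cat > h.py <<'E'
import numpy as np,cv2
from scipy.spatial.transform import Rotation as R
def ray(c,uv):
    d=np.array([(uv[0]-c['cx'])/c['fx'],-(uv[1]-c['cy'])/c['fy'],-1.])
    d=R.from_euler('xyz',c['orientation'],degrees=True).apply(d); return np.array(c['eye']),d/np.linalg.norm(d)
def tri(obs):
    A=np.zeros((3,3));b=np.zeros(3)
    for c,uv in obs:
        e,d=ray(c,uv);P=np.eye(3)-np.outer(d,d);A+=P;b+=P@e
    X=np.linalg.solve(A,b); return X,[float(np.linalg.norm((np.eye(3)-np.outer(ray(c,uv)[1],ray(c,uv)[1]))@(X-ray(c,uv)[0])))for c,uv in obs]
def atz(c,uv,z):
    e,d=ray(c,uv); return e+d*(z-e[2])/d[2]
def proj(c,X):
    p=R.from_euler('xyz',c['orientation'],degrees=True).inv().apply(np.asarray(X)-c['eye'])
    return np.stack([c['cx']+c['fx']*p[...,0]/-p[...,2],c['cy']-c['fy']*p[...,1]/-p[...,2]],-1)
E
python3 - <<'E'
from h import *
from cell import calibration
np.set_printoptions(precision=4,suppress=True)
s=calibration('scene');d=calibration('side')
S=lambda u,v:((u+.5)/4-.5+175,(v+.5)/4-.5+160)
D=lambda u,v:((u+.5)/4.6-.5+180,(v+.5)/4.6-.5+155)
pts=dict(cFarFrontmy=((312,42),(640,163)),cHinge=((728,258),(300,392)),cBackmy=((28,207),(385,50)),knobtop=((132,114),(415,31)),knobbase=((138,165),(417,73)),
 pivtop=((555,128),(468,272)),h1=((355,146),(437,170)),h2=((306,150),(430,147)),h3=((255,154),(424,122)),h4=((205,158),(420,100)),pintop=((366,86),(533,168)))
for k,(a,b) in pts.items():
    X,r=tri([(s,S(*a)),(d,D(*b))]); z=.195 if k[0]in'h' else .18 if k[0]=='c' else .199 if k=='pintop' else X[2]
    print(k,X,np.array(r),atz(s,S(*a),z),atz(d,D(*b),z))
print(atz(d,D(30,240),.18))
E
```

```text
cFarFrontmy [ 0.4503 -0.0726  0.1787] [0.0025 0.0025] [ 0.4497 -0.0749  0.18  ] [ 0.4468 -0.067   0.18  ]
cHinge [0.4102 0.2577 0.1766] [0.0004 0.0004] [0.4133 0.2596 0.18  ] [0.4065 0.2609 0.18  ]
cBackmy [ 0.6867 -0.0481  0.1765] [0.0012 0.0012] [ 0.6892 -0.042   0.18  ] [ 0.6831 -0.0457  0.18  ]
knobtop [ 0.6234 -0.022   0.2272] [0.0001 0.0001] [ 0.6233 -0.0222  0.2272] [ 0.6232 -0.0218  0.2272]
knobbase [ 0.6236 -0.023   0.1915] [0.0016 0.0016] [ 0.6245 -0.0205  0.1915] [ 0.6253 -0.0255  0.1915]
pivtop [0.4145 0.1219 0.1958] [0.0014 0.0014] [0.4135 0.1199 0.1958] [0.4135 0.124  0.1958]
h1 [0.5166 0.0539 0.1936] [0.0013 0.0013] [0.517  0.0535 0.195 ] [0.5138 0.0574 0.195 ]
h2 [0.5414 0.0375 0.1936] [0.0012 0.0012] [0.5418 0.0373 0.195 ] [0.5386 0.041  0.195 ]
h3 [0.5672 0.0202 0.1943] [0.0004 0.0004] [0.5675 0.0204 0.195 ] [0.5658 0.0217 0.195 ]
h4 [0.5915 0.0023 0.1938] [0.0003 0.0003] [0.5926 0.0041 0.195 ] [0.5902 0.0033 0.195 ]
pintop [0.4721 0.01   0.1965] [0.0004 0.0004] [0.4742 0.0123 0.199 ] [0.4689 0.0136 0.199 ]
[0.6415 0.2887 0.18  ]
```

```bash
cat >> h.py <<'E'
def tool(env):
    o=env.observe(); return o,R.from_euler('xyz',o['eef_rot'],degrees=True).as_matrix()
def plan(env,target,jaw=None):
    "remaining travel in tool axes (units of 25 mm) and turn (units of 5 deg) to be tool-down with jaw axis at angle jaw"
    o,M=tool(env); tr=M.T@(np.array(target)-o['tcp_pos'])/.025
    out=[np.round(tr,2)]
    if jaw is not None:
        a=np.radians(jaw); z=np.array([np.cos(a),np.sin(a),0]); x=np.array([0,0,-1.]); T=np.stack([x,np.cross(z,x),z],1)
        out.append(np.round(np.degrees(R.from_matrix(M.T@T).as_rotvec())/5,2))
    print('tcp',o['tcp_pos'].round(4),'t',round(o['t'],2),'travel',out[0],'rot',out[1:],'F',o['contact_force'].round(2),'w',round(o['grip_width'],4))
E
python3 - <<'E'
from h import *
from cell import calibration,env
np.set_printoptions(precision=4,suppress=True)
s=calibration('scene');d=calibration('side')
S=lambda u,v:((u+.5)/4-.5+175,(v+.5)/4-.5+160)
D=lambda u,v:((u+.5)/4.6-.5+180,(v+.5)/4.6-.5+155)
print('loupe',tri([(s,S(292,270)),(d,D(227,118))]),'jar',tri([(s,S(453,282)),(d,D(130,143))]))
print('plate ends',atz(s,S(321,103),.184),atz(s,S(414,107),.184),atz(d,D(533,190),.184))
print(tool(env)[1]); print(calibration('wrist'))
plan(env,[.6236,-.021,.33],50);plan(env,[.6236,-.021,.33],-130)
E
```

```text
loupe (array([0.6306, 0.1394, 0.2151]), [0.0007667665198110326, 0.0007667665198108908]) jar (array([0.6002, 0.2339, 0.2485]), [0.0009637160231818706, 0.0009637160231817927])
plate ends [ 0.4941 -0.009   0.184 ] [0.4523 0.0333 0.184 ] [0.4664 0.0154 0.184 ]
[[-0.0002  0.9662  0.2578]
 [ 0.001   0.2578 -0.9662]
 [-1.      0.0001 -0.001 ]]
{'fx': 340.77748504046224, 'fy': 340.77748504046224, 'cx': 282.7116123844295, 'cy': 204.1851993610822, 'eye': array([ 0.2154, -0.5121,  0.3843]), 'orientation': array([-15.8627,   0.0763, -75.1175])}
tcp [ 0.1418 -0.5311  0.2402] t 0.1 travel [ -3.58  23.88 -14.75] rot [array([-25.01,  -0.01,  -0.01])] F [-0.27  0.36 -1.07] w 0.0932
tcp [ 0.1418 -0.5311  0.2402] t 0.1 travel [ -3.58  23.88 -14.75] rot [array([10.99, -0.01,  0.  ])] F [-0.27  0.36 -1.07] w 0.0932
```

{"fn": "drive_tool", "kwargs": {"rows": [{"travel": [-0.3,0.85,-0.52],"rotation": [-1,0,0],"fingers": 0.4},{"travel": [-0.3,0.89,-0.45],"rotation": [-1,0,0],"fingers": 0.4},{"travel": [-0.3,0.93,-0.37],"rotation": [-1,0,0],"fingers": 0.4},{"travel": [-0.3,0.96,-0.29],"rotation": [-1,0,0],"fingers": 0.4},{"travel": [-0.3,0.98,-0.2],"rotation": [-1,0,0],"fingers": 0.4},{"travel": [-0.3,0.99,-0.12],"rotation": [-1,0,0],"fingers": 0.4},{"travel": [-0.3,1,-0.03],"rotation": [-1,0,0],"fingers": 0.4},{"travel": [-0.3,1,0.06],"rotation": [-1,0,0],"fingers": 0.4},{"travel": [-0.3,0.99,0.14],"rotation": [-1,0,0],"fingers": 0.4},{"travel": [-0.3,0.97,0.23],"rotation": [-1,0,0],"fingers": 0.4},{"travel": [-0.3,0.95,0.31],"rotation": [-1,0,0],"fingers": 0.4},{"travel": [-0.3,0.92,0.4],"rotation": [-1,0,0],"fingers": 0.4}]}}

```text
t: 1.3
tcp_pos: [0.3487, -0.3009, 0.33]
eef_rot: [125.9, 89.4, 112.9]
contact_force: [0.2, -0.2, 0.2]
grip_width: 0.0558
```

```bash
python3 -c "
from h import *;from cell import env
plan(env,[.6236,-.021,.33],52)"
```

```text
tcp [ 0.3487 -0.3009  0.33  ] t 1.3 travel [ 0.06 13.38  8.21] rot [array([-1.299e+01, -1.000e-02, -1.200e-01])] F [ 0.2  -0.23  0.22] w 0.0558
```

{"fn": "drive_tool", "kwargs": {"rows": [{"travel": [0,0.85,0.52],"rotation": [-1,0,0],"fingers": 0.4},{"travel": [0,0.8,0.59],"rotation": [-1,0,0],"fingers": 0.4},{"travel": [0,0.75,0.66],"rotation": [-1,0,0],"fingers": 0.4},{"travel": [0,0.69,0.73],"rotation": [-1,0,0],"fingers": 0.4},{"travel": [0,0.62,0.78],"rotation": [-1,0,0],"fingers": 0.4},{"travel": [0,0.55,0.83],"rotation": [-1,0,0],"fingers": 0.4},{"travel": [0,0.48,0.88],"rotation": [-1,0,0],"fingers": 0.4},{"travel": [0,0.4,0.92],"rotation": [-1,0,0],"fingers": 0.4},{"travel": [0,0.32,0.95],"rotation": [-1,0,0],"fingers": 0.4},{"travel": [0,0.23,0.97],"rotation": [-1,0,0],"fingers": 0.4},{"travel": [0,0.15,0.99],"rotation": [-1,0,0],"fingers": 0.4},{"travel": [0,0.06,1],"rotation": [-1,0,0],"fingers": 0.4}]}}

```text
t: 2.5
tcp_pos: [0.5607, -0.0713, 0.3293]
eef_rot: [78.8, 89.2, 128.4]
contact_force: [-0.4, -0.3, 0.2]
grip_width: 0.0559
```

```bash
python3 -c "
from h import *;from cell import *
plan(env,[.6236,-.021,.33],52)
c=calibration('wrist');im=capture('wrist');np.save('w1.npy',c);print(c)
cv2.imwrite('pics/w1.png',cv2.resize(im,(800,600),interpolation=cv2.INTER_CUBIC))"
```

```text
tcp [ 0.5607 -0.0713  0.3293] t 2.5 travel [-0.03 -0.62  3.16] rot [array([-0.47,  0.03, -0.15])] F [-0.43 -0.33  0.18] w 0.0559
{'fx': 340.77748504046224, 'fy': 340.77748504046224, 'cx': 282.7116123844295, 'cy': 204.1851993610822, 'eye': array([ 0.50371779, -0.02395453,  0.47434112]), 'orientation': array([-15.18759458,  -0.19459091,  49.591325  ])}
```

View pics/w1.png

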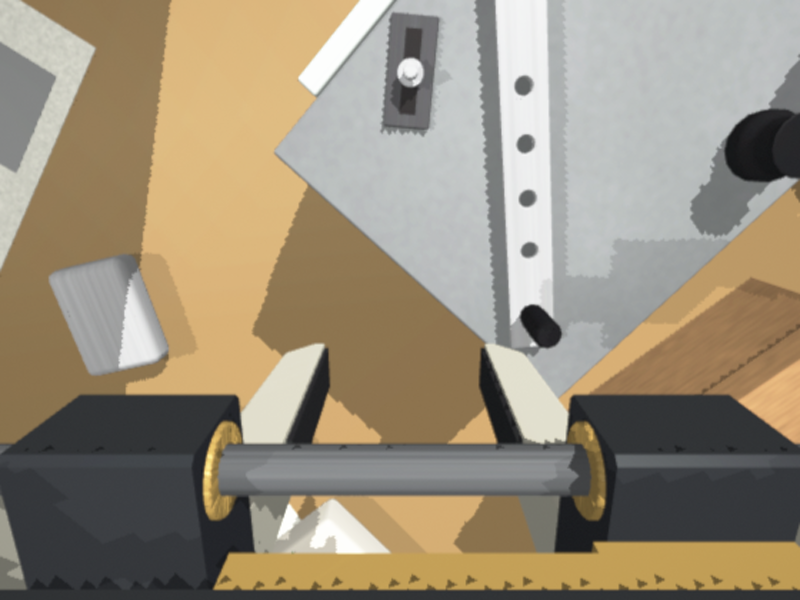

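The wrist view shows the pin at (411,70) in its plate, holes down the bar at (524..530, 85..250), and knob with base about (531,316), top about (546,332).

```bash
cat > geo.py <<'E'
from h import *
from cell import *
np.set_printoptions(precision=4,suppress=True)
if __name__=='__main__':
    c=np.load('w1.npy',allow_pickle=True).item()
    W=lambda u,v:((u+.5)*.7-.5,(v+.5)*.7-.5)
    for n,uv,z in [('pintop',(411,69),.199),('pl1',(391,13),.184),('pl2',(438,16),.184),('pl3',(428,129),.184),('pl4',(382,127),.184),('h1',(524,85),.1935),('h2',(526,143),.1935),('h3',(528,198),.1935),('h4',(530,250),.1935),('kb',(532,317),.195),('kt',(546,331),.231)]:
        print(n,atz(c,W(*uv),z))
    s=calibration('scene');d=calibration('side')
    S=lambda u,v:((u+.5)/4-.5+175,(v+.5)/4-.5+160)
    D=lambda u,v:((u+.5)/4.6-.5+180,(v+.5)/4.6-.5+155)
    print('3view pin',tri([(s,S(366,86)),(d,D(533,168)),(c,W(411,69))]))
    print('3view h3',tri([(s,S(255,154)),(d,D(424,122)),(c,W(528,198))]))
    print('3view knobtop',tri([(s,S(132,114)),(d,D(415,31)),(c,W(546,331))]))
E
python3 geo.py
```

```text
pintop [0.4719 0.0091 0.199 ]
pl1 [0.4422 0.0206 0.184 ]
pl2 [0.4595 0.0388 0.184 ]
pl3 [ 0.5003 -0.002   0.184 ]
pl4 [ 0.4826 -0.0211  0.184 ]
h1 [0.5166 0.0508 0.1935]
h2 [0.5412 0.0338 0.1935]
h3 [0.566  0.0168 0.1935]
h4 [ 0.5908 -0.0002  0.1935]
kb [ 0.6241 -0.0238  0.195 ]
kt [ 0.6197 -0.0228  0.231 ]
3view pin (array([0.4719, 0.0097, 0.1964]), [0.00030026274508995645, 0.0006139316560842943, 0.00041550112523473846])
3view h3 (array([0.5668, 0.0184, 0.1931]), [0.0006599073153312129, 0.0017834654172687002, 0.0016457111474708053])
3view knobtop (array([ 0.6228, -0.0225,  0.2267]), [0.0003090067406020165, 0.0008785608097650843, 0.001001232762882298])
```

```bash
python3 -c "
from h import *;from cell import *
plan(env,[.6235,-.0225,.25],53)"
```

```text
tcp [ 0.5623 -0.069   0.329 ] t 2.55 travel [ 3.16 -0.72  2.99] rot [array([-0.59,  0.05, -0.15])] F [-1.35  1.84 -0.85] w 0.0557
```

{"fn": "drive_tool", "kwargs": {"rows": [{"travel": [0.2,-0.24,1],"rotation": [-0.6,0.05,-0.15],"fingers": 0.4},{"travel": [0.4,-0.24,1],"rotation": [0,0,0],"fingers": 0.4},{"travel": [0.6,-0.24,1],"rotation": [0,0,0],"fingers": 0.4},{"travel": [1,0,0],"rotation": [0,0,0],"fingers": 0.4},{"travel": [0.5,0,0],"rotation": [0,0,0],"fingers": 0.4}]}}

```text
t: 3.05
tcp_pos: [0.6253, -0.0178, 0.2591]
eef_rot: [-104.9, 89.9, -51.7]
contact_force: [0.8, -0.1, -0.4]
grip_width: 0.0556
```

```bash
python3 -c "
from h import *;from cell import *
plan(env,[.6237,-.0228,.222],54)"
```

```text
tcp [ 0.6253 -0.0178  0.2591] t 3.05 travel [ 1.49 -0.07 -0.2 ] rot [array([-0.15, -0.  ,  0.01])] F [ 0.78 -0.08 -0.38] w 0.0556
```

Down to the knob and close gently.

{"fn": "drive_tool", "kwargs": {"squeeze": 12, "rows": [{"travel": [0.5,-0.07,-0.2],"rotation": [-0.15,0,0],"fingers": 0.4},{"travel": [0.5,0,0],"rotation": [0,0,0],"fingers": 0.4},{"travel": [0.45,0,0],"rotation": [0,0,0],"fingers": 0.4},{"travel": [0,0,0],"rotation": [0,0,0],"fingers": 0.4}]}}

```text
t: 3.45
tcp_pos: [0.6224, -0.0245, 0.2195]
eef_rot: [152.2, 89.9, -153.8]
contact_force: [0.8, -0.2, -0.3]
grip_width: 0.0562
```

```bash
python3 -c "
from h import *;from cell import *
plan(env,[.6237,-.0228,.222],54.5)
c=calibration('wrist');im=capture('wrist');np.save('w2.npy',c)
cv2.imwrite('pics/w2.png',im[60:420])"
```

```text
tcp [ 0.6224 -0.0245  0.2195] t 3.45 travel [-0.1  -0.    0.09] rot [array([-0.11, -0.02, -0.01])] F [ 0.77 -0.16 -0.31] w 0.0562
```

View pics/w2.png

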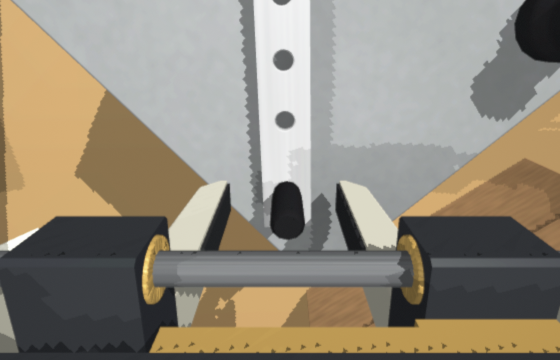

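The knob sits midway between the fingers (col 287 against 222/343). Close.

{"fn": "drive_tool", "kwargs": {"squeeze": 12, "rows": [{"travel": [-0.1,0,0.07],"rotation": [0,0,0],"fingers": 0.4},{"travel": [0,0,0],"rotation": [0,0,0],"fingers": 1},{"travel": [0,0,0],"rotation": [0,0,0],"fingers": 1},{"travel": [0,0,0],"rotation": [0,0,0],"fingers": 1},{"travel": [0,0,0],"rotation": [0,0,0],"fingers": 1}]}}

```text
t: 4.0
tcp_pos: [0.625, -0.0231, 0.2261]
eef_rot: [-71.6, 89.7, -17.7]
contact_force: [-0.4, -0.1, 0.4]
grip_width: 0.0286
```

{"fn": "drive_tool", "kwargs": {"rows": [{"travel": [0.1,0,0],"rotation": [0,0,0],"fingers": 1},{"travel": [0,0,0],"rotation": [0,0,0],"fingers": 1},{"travel": [0,0,0],"rotation": [0,0,0],"fingers": 1},{"travel": [0,0,0],"rotation": [0,0,0],"fingers": 1}]}}

```text
t: 4.4
tcp_pos: [0.625, -0.0231, 0.2233]
eef_rot: [-72.5, 89.8, -18.6]
contact_force: [0.1, 0.3, -0.3]
grip_width: 0.0155
```

```bash
python3 -c "
from h import *;from cell import *
plan(env,[.6237,-.0228,.25],54.5)"
```

```text
tcp [ 0.625  -0.0231  0.2233] t 4.4 travel [-1.07  0.04 -0.02] rot [array([-0.11,  0.01,  0.05])] F [ 0.13  0.32 -0.27] w 0.0155
```

{"fn": "drive_tool", "kwargs": {"rows": [{"travel": [-0.27,0.03,0],"rotation": [0,0,-0.28],"fingers": 1},{"travel": [-0.27,0.03,0],"rotation": [0,0,-0.28],"fingers": 1},{"travel": [-0.27,0.05,0],"rotation": [0,0,-0.28],"fingers": 1},{"travel": [-0.27,0.05,0],"rotation": [0,0,-0.28],"fingers": 1},{"travel": [0,0,0],"rotation": [0,0,0],"fingers": 1}]}}

```text
t: 4.9
tcp_pos: [0.6205, -0.0198, 0.2528]
eef_rot: [-89.1, 83.6, -35.1]
contact_force: [0.6, -0.8, -1.9]
grip_width: 0.0157
```

```bash
cat >> h.py <<'E'
H=np.array([.4057,.2181]);PIN=np.array([.4719,.0091]);DIR0=np.radians(-83.1)
def kin(q,lift):
    "pivot, bar unit vector guess comes from knob; TCP radius at lift"
    return H+.1*np.array([np.cos(DIR0-q),np.sin(DIR0-q)])
def state(tcp):
    "door angle & lift from TCP (knob held; TCP 28 mm above bar face, axis taken at mid bar)"
    from scipy.optimize import brentq
    # height above level = 250 sin l + 30(cos l -1)
    l=brentq(lambda l:.25*np.sin(l)+.03*(np.cos(l)-1)-(tcp[2]-.2233),-.3,.6)
    r=.25*np.cos(l)-.03*np.sin(l)
    f=lambda q:np.linalg.norm(tcp[:2]-kin(q,0))-r
    d=tcp[:2]-H;D=np.linalg.norm(d);ca=(D*D+.01-r*r)/(.2*D)
    q=DIR0-(np.arctan2(d[1],d[0])-np.arccos(np.clip(ca,-1,1)))
    P=kin(q,0);u=(tcp[:2]-P)/r; h3=P+u*.18*np.cos(l)
    return l,q,P,np.degrees(np.arctan2(u[1],u[0])),h3
E
python3 -c "
from h import *;from cell import *
np.set_printoptions(precision=4,suppress=True)
plan(env,[.522,-.041,.25],46)
print(state(env.observe()['tcp_pos']))"
```

```text
tcp [ 0.6205 -0.0198  0.2528] t 4.9 travel [-0.19  2.68 -3.  ] rot [array([1.59, 0.11, 1.28])] F [ 0.59 -0.83 -1.89] w 0.0157
(0.11921279169577946, np.float64(-0.013767270452348823), array([0.4191, 0.119 ]), np.float64(-34.56770152113101), array([0.5662, 0.0176]))
```

{"fn": "drive_tool", "kwargs": {"rows": [{"travel": [0,0.32,-0.38],"rotation": [0.27,0,0],"fingers": 1},{"travel": [0,0.32,-0.38],"rotation": [0.27,0,0],"fingers": 1},{"travel": [0,0.32,-0.38],"rotation": [0.27,0,0],"fingers": 1},{"travel": [0,0.32,-0.38],"rotation": [0.27,0,0],"fingers": 1}]}}

```text
t: 5.3
tcp_pos: [0.5726, -0.031, 0.2506]
eef_rot: [-83.0, 83.2, -34.5]
contact_force: [2.3, -1.1, -0.9]
grip_width: 0.0155
```

```bash
python3 -c "
from h import *;from cell import *
np.set_printoptions(precision=4,suppress=True)
plan(env,[.5185,-.0386,.250],44.5)
print(state(env.observe()['tcp_pos']))"
```

```text
tcp [ 0.5726 -0.031   0.2506] t 5.3 travel [-0.17  1.41 -1.66] rot [array([0.8 , 0.21, 1.35])] F [ 2.31 -1.13 -0.88] w 0.0155
(0.11031426559852817, np.float64(0.3753302737013924), array([0.3805, 0.1213]), np.float64(-38.40544797095344), array([0.5207, 0.0102]))
```

{"fn": "drive_tool", "kwargs": {"rows": [{"travel": [-0.04,0.35,-0.42],"rotation": [0.2,0,0],"fingers": 1},{"travel": [-0.04,0.35,-0.42],"rotation": [0.2,0,0],"fingers": 1},{"travel": [-0.04,0.35,-0.42],"rotation": [0.2,0,0],"fingers": 1},{"travel": [-0.04,0.35,-0.4],"rotation": [0.2,0,0],"fingers": 1},{"travel": [0,0,0],"rotation": [0,0,0],"fingers": 1}]}}

```text
t: 5.8
tcp_pos: [0.5161, -0.0383, 0.2508]
eef_rot: [-78.6, 83.0, -34.4]
contact_force: [1.3, -0.3, -1.1]
grip_width: 0.0156
```

```bash
python3 -c "
from h import *;from cell import *
np.set_printoptions(precision=4,suppress=True)
plan(env,[.5185,-.0386,.250],44.5)
print(state(env.observe()['tcp_pos']))
c=calibration('wrist');im=capture('wrist');np.save('w3.npy',c)
cv2.imwrite('pics/w3.png',cv2.resize(im[0:260,150:420],None,fx=2.2,fy=2.2,interpolation=cv2.INTER_CUBIC))"
```

```text
tcp [ 0.5161 -0.0383  0.2508] t 5.8 travel [ 0.04 -0.07  0.06] rot [array([-0.05,  0.27,  1.38])] F [ 1.33 -0.34 -1.11] w 0.0156
(0.11105376093083562, np.float64(0.7625669463019742), array([0.3458, 0.138 ]), np.float64(-45.99330088535644), array([0.4701, 0.0093]))
```

View pics/w3.png

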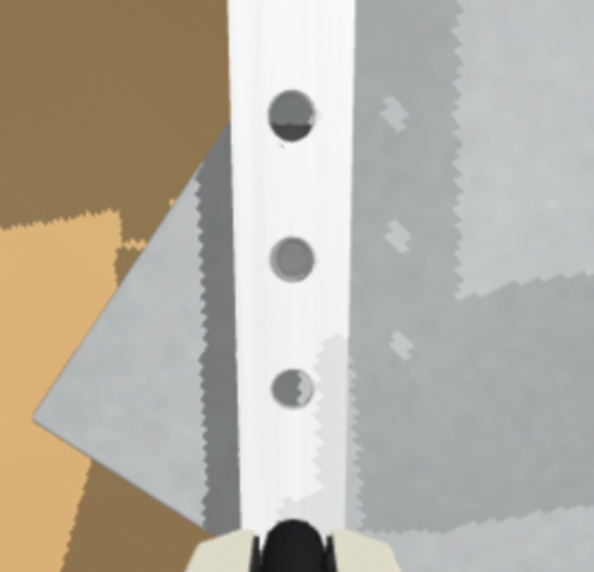

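Hole 3 is at (292,259) in the crop, with the pin's top visible and about centred in it. I'll correct for parallax.

```bash
python3 -c "
from h import *;from cell import *
np.set_printoptions(precision=4,suppress=True)
c=np.load('w3.npy',allow_pickle=True).item();l=.111
f=lambda u,v:((u+.5)/2.2-.5+150,(v+.5)/2.2-.5)
for n,uv,r in(('h2',(291,114.5),.15),('h3',(292,259),.18),('h4',(292.5,389),.21)):
  print(n,'top face',atz(c,f(*uv),.195+r*np.sin(l)))
print('pin',atz(c,f(292.5,259),.199), proj(c,np.array([.4719,.0091,.199])),f(292.5,259))
im=capture('wrist');x,y=f(292,259);x=int(x);y=int(y)
z=cv2.resize(im[y-24:y+24,x-24:x+24],(480,480),interpolation=cv2.INTER_NEAREST)
z=cv2.convertScaleAbs(z.astype(float)-0,alpha=1.3);cv2.imwrite('pics/w3h.png',z)
"
```

```text
h2 top face [0.449  0.031  0.2116]
h3 top face [0.4695 0.01   0.2149]
h4 top face [ 0.4899 -0.0108  0.2183]
pin [0.4716 0.0087 0.199 ] [283.6446 117.3139] (282.68181818181813, 117.45454545454544)
```

View pics/w3h.png

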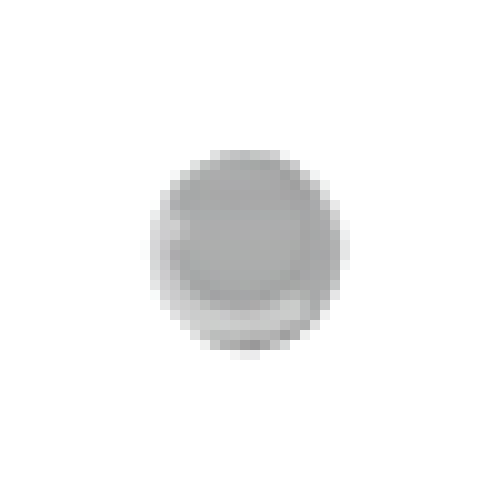

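```bash
python3 -c "
from h import *;from cell import *
np.set_printoptions(precision=4,suppress=True)
plan(env,[.5183,-.0404,.2385],44.2)
print(state(env.observe()['tcp_pos']))"
```

```text
tcp [ 0.5177 -0.0384  0.2511] t 5.9 travel [ 0.51 -0.01 -0.05] rot [array([0.02, 0.29, 1.39])] F [ 1.66 -0.71 -0.3 ] w 0.0153
(0.11230939057350077, np.float64(0.750131065926992), array([0.3468, 0.1373]), np.float64(-45.79715989256255), array([0.4715, 0.0091]))
```

{"fn": "drive_tool", "kwargs": {"squeeze": 6, "rows": [{"travel": [0.17,0,-0.02],"rotation": [0,0,0.22],"fingers": 1},{"travel": [0.17,0,-0.02],"rotation": [0,0,0.22],"fingers": 1},{"travel": [0.17,0,0],"rotation": [0,0,0.22],"fingers": 1},{"travel": [0,0,0],"rotation": [0,0,0],"fingers": 1}]}}

```text
t: 6.3
tcp_pos: [0.5199, -0.0401, 0.237]
eef_rot: [-67.3, 86.3, -22.8]
contact_force: [0.8, -1.2, -0.8]
grip_width: 0.0159
```

```bash
python3 -c "
from h import *;from cell import *
np.set_printoptions(precision=4,suppress=True)
plan(env,[.5200,-.0420,.2300],44.2)
print(state(env.observe()['tcp_pos']))
c=calibration('wrist');im=capture('wrist');x,y=282,117
cv2.imwrite('pics/w4h.png',cv2.resize(im[y-30:y+30,x-30:x+30],(480,480),interpolation=cv2.INTER_CUBIC))
plan(env,[.5200,-.0420,.2300],44.2)
"
```

```text
tcp [ 0.5199 -0.0401  0.237 ] t 6.3 travel [ 0.28 -0.04 -0.06] rot [array([0.05, 0.29, 0.68])] F [ 0.82 -1.23 -0.83] w 0.0159
(0.05507802613294845, np.float64(0.7508742233058237), array([0.3467, 0.1373]), np.float64(-45.69889177094609), array([0.4723, 0.0087]))
tcp [ 0.52   -0.0401  0.2373] t 6.35 travel [ 0.29 -0.04 -0.06] rot [array([0.05, 0.29, 0.69])] F [ 0.48 -1.46 -1.86] w 0.016
```

View pics/w4h.png

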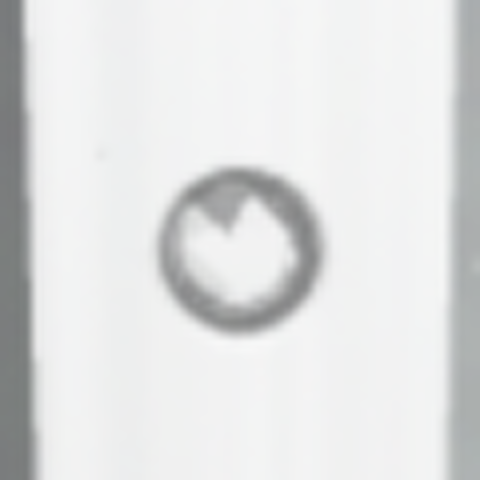

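The pin is centred in hole 3 (pin (240,247) against hole (241,248)). Lower in small steps along the bar's arc.

{"fn": "drive_tool", "kwargs": {"squeeze": 5, "rows": [{"travel": [0.08,0,0],"rotation": [0,0,0.1],"fingers": 1},{"travel": [0.08,0,0],"rotation": [0,0,0.1],"fingers": 1},{"travel": [0,0,0],"rotation": [0,0,0],"fingers": 1}]}}

```text
t: 6.65
tcp_pos: [0.5204, -0.0402, 0.2329]
eef_rot: [-59.0, 87.2, -14.5]
contact_force: [-0.1, -1.3, -1.3]
grip_width: 0.0158
```

```bash
python3 -c "
from h import *;from cell import *
np.set_printoptions(precision=4,suppress=True)
plan(env,[.5208,-.0410,.2300],44.2)
print(state(env.observe()['tcp_pos']))"
```

```text
tcp [ 0.5204 -0.0402  0.2329] t 6.65 travel [ 0.12 -0.03 -0.01] rot [array([0.06, 0.29, 0.48])] F [-0.09 -1.28 -1.27] w 0.0158
(0.03842161775979472, np.float64(0.7541266045395707), array([0.3465, 0.1375]), np.float64(-45.62430542432716), array([0.4723, 0.009 ]))
```

{"fn": "drive_tool", "kwargs": {"rows": [{"travel": [0.1,-0.02,0],"rotation": [0,0,0.1],"fingers": 1},{"travel": [0.1,-0.02,0],"rotation": [0,0,0.1],"fingers": 1},{"travel": [0,0,0],"rotation": [0,0,0],"fingers": 1}]}}

```text
t: 6.95
tcp_pos: [0.5213, -0.0409, 0.2276]
eef_rot: [-42.2, 88.0, 2.3]
contact_force: [2.0, -1.0, -2.0]
grip_width: 0.0163
```

{"fn": "drive_tool", "kwargs": {"rows": [{"travel": [0.08,-0.02,0],"rotation": [0,0,0.1],"fingers": 1},{"travel": [0.06,-0.01,0],"rotation": [0,0,0.1],"fingers": 1},{"travel": [0,0,0],"rotation": [0,0,0],"fingers": 1}]}}

```text
t: 7.25
tcp_pos: [0.522, -0.0414, 0.224]
eef_rot: [-8.6, 88.5, 36.0]
contact_force: [0.1, -1.3, -1.1]
grip_width: 0.0158
```

```bash
python3 -c "
from h import *;from cell import *
np.set_printoptions(precision=4,suppress=True)
plan(env,[.5208,-.0410,.2233],44.2)
print(state(env.observe()['tcp_pos']))"
```

```text
tcp [ 0.522  -0.0414  0.224 ] t 7.25 travel [ 0.03  0.05 -0.02] rot [array([0.07, 0.29, 0.04])] F [ 0.06 -1.26 -1.06] w 0.0158
(0.0028432782189262147, np.float64(0.746286270008282), array([0.3471, 0.1371]), np.float64(-45.58205878917446), array([0.4731, 0.0085]))
```

{"fn": "drive_tool", "kwargs": {"squeeze": 3, "rows": [{"travel": [0.03,0,0],"rotation": [0,0,0],"fingers": 1},{"travel": [0,0,0],"rotation": [0,0,0],"fingers": 0.75},{"travel": [0,0,0],"rotation": [0,0,0],"fingers": 0.6},{"travel": [0,0,0],"rotation": [0,0,0],"fingers": 0.5},{"travel": [-0.2,0,0],"rotation": [0,0,0],"fingers": 0.5},{"travel": [-0.4,0,0],"rotation": [0,0,0],"fingers": 0.4},{"travel": [-1,0,0],"rotation": [0,0,0],"fingers": 0.4},{"travel": [-1,0,0],"rotation": [0,0,0],"fingers": 0.4},{"travel": [-1,0,0],"rotation": [0,0,0],"fingers": 0.4},{"travel": [0,0,0],"rotation": [0,0,0],"fingers": 0.4}]}}

```text
t: 8.25
tcp_pos: [0.5197, -0.0423, 0.3201]
eef_rot: [-7.8, 88.5, 36.7]
contact_force: [0.2, 0.7, -0.5]
grip_width: 0.0558
```

```bash
python3 -c "
from h import *;from cell import *
plan(env,[.52,-.041,.3],44.2)
s=calibration('side');c=calibration('wrist');a=capture('wrist');b=capture('scene')
np.save('w5.npy',c)
a=cv2.resize(a[:300,100:480],None,fx=1.6,fy=1.6,interpolation=cv2.INTER_CUBIC)[:, :608]
cv2.imwrite('pics/w5.png',a)
cv2.imwrite('pics/s5.png',cv2.resize(b[150:290,175:365],None,fx=4,fy=4,interpolation=cv2.INTER_CUBIC))"
```

```text
tcp [ 0.5197 -0.0423  0.3201] t 8.25 travel [0.81 0.03 0.02] rot [array([0.06, 0.3 , 0.04])] F [ 0.24  0.73 -0.48] w 0.0558
```

View pics/w5.png

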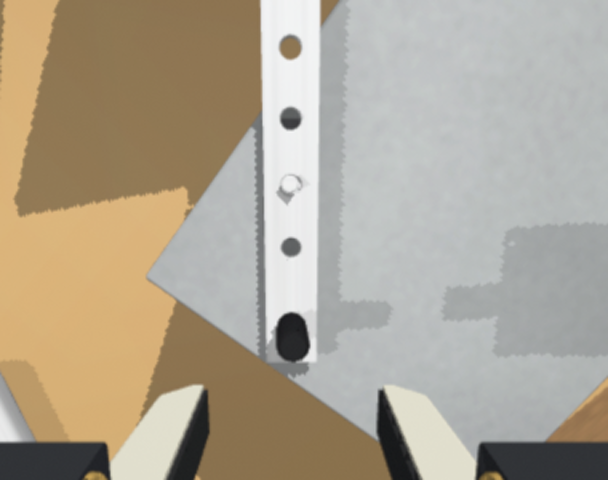

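View pics/s5.png

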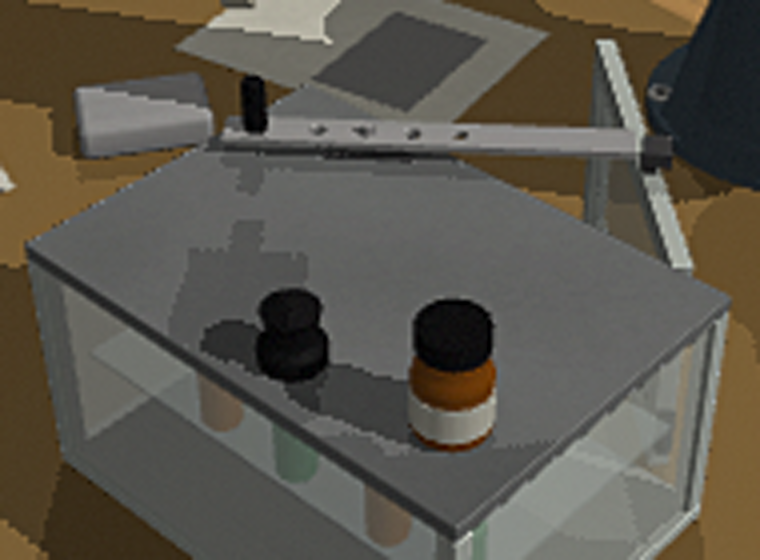

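Both views show the pin standing through hole 3 with its shadow on the bar, and the door held open. I'll check numerically that the bar is level.

```bash
python3 -c "
from h import *;from cell import *
np.set_printoptions(precision=4,suppress=True)
c=np.load('w5.npy',allow_pickle=True).item();s=calibration('scene')
W=lambda u,v:((u+.5)/1.6-.5+100,(v+.5)/1.6-.5)
S=lambda u,v:((u+.5)/4-.5+175,(v+.5)/4-.5+150)
print('knobtop',tri([(c,W(293,350)),(s,S(254,82))]))
print('h4',tri([(c,W(291,247)),(s,S(319,129))]),'h1',tri([(c,W(290,47)),(s,S(461,135))]),'h2',tri([(c,W(290,118)),(s,S(413,133))]))
plan(env,[.52,-.041,.32])
a=cv2.imread('pics/s5.png');b=cv2.resize(capture('scene')[150:290,175:365],None,fx=4,fy=4,interpolation=cv2.INTER_CUBIC)
print('moved px',(cv2.absdiff(a,b)[60:180,200:700].max(2)>40).sum())"
```

```text
knobtop (array([ 0.5222, -0.0414,  0.2267]), [0.001923236155262307, 0.0019232361552622595])
h4 (array([ 0.4934, -0.0122,  0.1929]), [0.0005230821246835953, 0.0005230821246835358]) h1 (array([0.4299, 0.0518, 0.1925]), [0.0006215042080614736, 0.0006215042080616296]) h2 (array([0.4511, 0.0303, 0.1926]), [0.000429737401437843, 0.0004297374014378524])
tcp [ 0.5187 -0.0421  0.3168] t 8.35 travel [-0.13 -0.01  0.07] rot [] F [-0.15  0.08 -0.68] w 0.0557
moved px 0
```

```bash
python3 -c "
from cell import *
print(env.finish_job())"
```

```text
the job is handed in; nothing more can be done
None
```

The stay now holds the case door open, with its third hole down over the pin. I handed the job in at about 8.4 s of the 58 s; no verdict was reported.

**What I did:**
- I gripped the knob, lifted the bar to about 0.11 rad and pulled it towards the pivot until the door stood at about 0.75 rad.
- I centred hole 3 over the pin with the wrist camera.
- I lowered the bar in small steps with a 5 N grip, and the wrist force readings stayed at about 3 N or less.
- I then opened the fingers and backed off about 95 mm above the knob.

**Last checks:**
- **Hole on pin:** the pin shows through hole 3 in the wrist picture, standing above the bar.
- **Bar level:** the triangulated heights of holes 1 and 4 differ by 0.4 mm over 90 mm, about 0.004 rad. The knob's top is at 0.2267 m, the same as before the bar was lifted.
- **At rest:** two scene pictures taken after letting go show no movement of the bar or door.
- **Other things:** the jar and loupe look unmoved. I did not measure the things on the table again, but nothing went near them.

**Disagreements:** triangulated heights came out 2 to 4 mm below the given ones throughout. The last knob-top fix had a 1.9 mm ray miss, so its height is only good to about that.

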